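Lock the carving blank onto the bayonet stand

ROBOT

A 6-joint arm with a two-finger parallel gripper is mounted at the origin on the work surface. World frame = base frame: x ahead of the robot, y to its left, z up, the work surface at z = 0. Lengths are in m, angles in rad, forces in N, time in s.
With the tool pointing down it reaches from about 0.275 to 0.75 m from the base axis. Payload 10.2 kg.
Tool frame: the origin (TCP) lies between the finger pads; the fingertips stand 8 mm ahead of it and the grasp point (between the pads) lies 11 mm behind it; z points along the fingers, y is the line along which they close (so a half turn about z gives the same grasp; the last joint's range is limited). The gripper opens to 88 mm and grips with 3 to 60 N. Pads are 18 mm wide; open, the fingers measure 123 mm over their backs; the gripper's body (75 mm by 187 mm) begins 45 mm behind the grasp point.
Start: joints at [0.892, 0.313, 1.498, -0, 1.331, -0.223], TCP at [0.231, 0.471, 0.247] pointing down, gripper open.
Joint ranges: [-2.94, 2.94], [-0.97, 2.17], [0.19, 2.56], [-1.23, 4.37], [0.02, 3.11], [-2.88, 2.88]. Speed limits (rad/s): [2.39, 2.39, 3.01, 3.14, 3.14, 3.14].

INTERFACE

Orientations are given as a unit quaternion [x, y, z, w].
In Python, from station import robot, cams, finish_job gives the robot as it stands.
- The arm moves only by the tool move_arm, never from a script. Its arguments are lists of equal length, an entry for each row: "linear": the shift along the tool's x, y, z in m, a list of three; "dr": the turn, a rotation vector about the tool's x, y, z in degrees, a list of three; "claw": the finger opening in m, from 0 to 0.0881. In form: {"linear": [[tx, ty, tz], ...], "dr": [[wx, wy, wz], ...], "claw": [claw, ...]}. A call has 1 to 8 rows; each row is the pose to reach, as a shift and turn from the pose commanded when the call began, along the tool's axes at that moment; what a row does not reach only later rows make up. A row lasts 1/8 s, in which the tool goes at most 62.5 mm and 10.7 degrees, less where a joint would pass 70% of its speed; a pose out of reach is approached as far as the arm can. A call with a gripper value outside its range is refused whole. The fingers move at their own pace and stop on an object; "squeeze" is the grip in N (left out, the last holds). Time passes only in rows, so rows that repeat a pose let the fingers close. It gives the time, the measured TCP pose, the force, the opening and the grip force at its end, in the units of the state.
- robot.read_state(): the state, without advancing time (a new reading comes with each control period).
- cams.capture(name): name is "side" or "top" or "wrist"; returns (picture, depth): 420x560x3 uint8, blue, green, red; 420x560 float32, m along the optical axis (not along the pixel's ray), 0 where there is no reading.
- cams.get_calibration(name): a dict with "camera_matrix" (3x3 intrinsics, pixels), "rvec" (rotation vector, rad) and "tvec" (3), from world to camera coordinates, as OpenCV has them. Camera axes: x right, y down, z forward; pixel columns grow to the right and rows downward; lengths in m; the calibration is good to about 2 mm. A picture is of the moment at which its call begins: read the wrist's pose just before it. get_calibration takes no time and is no camera call; for the wrist camera it gives the pose at the moment of the call.
- finish_job(): hands the job in; it is judged then, once.
The state is a dict: "t": time; "joint_positions": joint angles; "qd": joint speeds; "joint_efforts": joint torques, N m; "position": TCP position; "ee_rot": TCP orientation; "force": force on the tool from outside, world axes, zero at the start; "torque": the same for the moment, N m; "finger_gap": finger opening in m; "grasp_force": force on a finger pad.
Only numpy, scipy, OpenCV 4.12 (cv2) and the standard library are available. Lean on these libraries where they do the work, as an engineer would, in place of code of your own. Each camera call takes 0.05 s, during which the arm holds its last target. There are 200 camera calls.

TASK

Mount the carving blank on the carving stand: lower its fixture plate over the post so that it hangs on the two hook pins, turn it clockwise (seen from above) until the pins drop into the locking notches, and let go, leaving it locked fully home and upright. Feel your way gently, never force the plate against the stand, and do not disturb the other things on the bench.

Things in the scene. Friction and masses are not known exactly. Their poses are not given: they have to be found in the camera images.
- fixture: Loose fixture plate, upright, 0.36 to 0.56 kg. Origin: centre of its underside, z up on its axis. A steel skirt (tube, outside 68, bore 54 across, 0 to 42 above the origin, blind at 42) under a round plywood plate (84 across, 42 to 50 above the origin) with a square blank on it. Two equal J slots go through the skirt, half a turn apart, entries centred on +x and -x, under two red marks.
- blank (a point): Where to grip: centre of the pale wooden square blank, 40 x 40, sides parallel to the fixture's x and y axes, 50 to 94 above the fixture's origin; this point is 74 above it. A gilded rosette (34 across) on top reaches 110 above the origin. Axes as the fixture's.
- entry (a point): Slot entry on the fixture's +x side (its twin is opposite): 11 wide, open at the bottom, roof 18 above the fixture's origin. This point: a pin's axis when it is up against that roof (14 above the origin, 30.5 from the axis). From the entry a channel, 6 to 18 above the origin (closed below by a lip), runs anticlockwise round the skirt seen from above.
- notch (a point): Locking notch at the slot's end, 11 wide, centred 45 degrees on from the entry, roof 25 above the fixture's origin. This point: a pin's axis when locked (21 above the origin). Once hung, turn the plate clockwise seen from above: at about 42 to 48 degrees it can drop 7 onto the pins; at 48 the slot's end wall stops it. Held in a gripper it must be lowered or let go to drop.
- stand: Carving stand, fixed to the bench. Origin: centre of its underside, z up. Steel foot 136 across, 16 high; green clamp collar 72 across up to 50, its black-knobbed screw out to 68 from the axis towards -x; above it an aluminium post 51 across with two brass hook pins. The post is clamped fast in the collar, at a different angle each time (see pins).
- pins (a point): Point on the post's axis, level with the axis of the two pins (square bars 8 x 8, opposite, ends 38.5 from the post's axis), 85 above the stand's origin; axes as the stand's. The pins point along the stand's +x and -x only to within 28 degrees either way: look or feel for them. The skirt's underside is 89 above the bench resting on the pins, 71 hung in the entries, 64 locked.
- post_top (a point): Centre of the post's top, 102 above the stand's origin; the post tapers to 38 across over its last 8.
- gouge: Bystander: a carving gouge lying on the bench, orange handle, 250 x 24 x 24, near the middle of the bench; origin at its underside, at the front end of its handle.
- gouge_b: Bystander: a second gouge with a pale wooden handle, 250 x 24 x 24; origin at its underside, at the front end of its handle.
- mallet: Bystander: a dark wooden carver's mallet standing on its head, 88 across, 215 tall; origin at its underside centre.
- glue: Bystander: a white glue bottle with a red cap, 56 across, 130 tall; origin at its underside centre.
- tape: Bystander: a roll of white tape lying flat, 100 across, 25 high; origin at its underside centre.
- stone: Bystander: a red-brown sharpening stone 150 x 50 x 25; origin at its underside centre.
- ornament: Bystander: a gilded rosette on a wooden board 100 x 70, 32 high; origin at its underside centre.
There are look-alikes about, which are no part of the job. Of the things that look like the fixture, the middle-sized one is meant.

How it is judged:
On the way, in this order (a step that is already met when the one before it is completed fails the run):
1. the fixture plate hangs over the post with the pins up in its entries (underside 9 to 17 mm below the pins' axis), centred and upright (z of fixture in the frame of pins between -0.017 and -0.009 m and horizontal distance between fixture and pins below 0.004 m and angle between fixture's own z axis and vertical below 0.12 rad), for 0.1 s.
2. turned until it has dropped onto the pins in the locking notches (underside at least 18.5 mm below the pins' axis) (z of fixture in the frame of pins below -0.0185 m and horizontal distance between fixture and pins below 0.004 m and angle between fixture's own z axis and vertical below 0.12 rad), for 0.1 s.
At the end, for the whole second after the job is handed in: The fixture plate is at rest on the stand with the pins in its locking notches: its underside at least 18.5 mm below the pins' axis (21 when home), centred on the post within 4 mm, upright within 0.12 rad (all of step 2 and linear speed of fixture below 0.01 m/s); the robot touches nothing.
It fails at once if the fixture plate presses or knocks on the stand with more than 60 N (contact force between fixture and stand above 60 N).
It fails at once if another thing on the bench is moved by more than 20 mm (distance of any of gouge, gouge_b, mallet, glue, tape, stone, ornament from where it was at the start of the episode above 0.02 m).
It also fails if it takes over 72 s, if anything falls off the work surface, if the arm or the gripper's body presses on something with over 40 N, if the wrist force passes 120 N, or if a joint passes its speed limit or range.

## Working session

There is one attempt and no reset: what is moved stays moved. The work goes in short steps, Python scripts to look and compute and a tool call to move; the robot and the scene stay as the last step left them, time stands still between calls to the robot, and variables do not carry over. Pictures are saved under pics/ and viewed, at most 10 in all, crops included, and the job is handed in when it is done.

Besides the shell and the picture viewer there is one more tool, called by a JSON object that holds its "name" and its "arguments", one argument or row to a line. move_arm: Moves the arm, as the interface text tells. Its arguments: {"type":"object","properties":{"linear":{"type":"array"},"dr":{"type":"array"},"claw":{"type":"array"},"squeeze":{"type":"number"}},"required":["linear","dr","claw"]}

```bash
mkdir -p pics; cat > h.py <<'E'
import numpy as np, cv2
from station import robot, cams, finish_job
def cal(n):
    c=cams.get_calibration(n); K=np.array(c["camera_matrix"],float); R=cv2.Rodrigues(np.array(c["rvec"],float))[0]; t=np.array(c["tvec"],float).ravel()
    return K,R,t
def world(d,c):
    """world point per pixel, HxWx3"""
    K,R,t=c; v,u=np.mgrid[:d.shape[0],:d.shape[1]]
    p=np.stack([(u-K[0,2])/K[0,0]*d,(v-K[1,2])/K[1,1]*d,d],-1)
    w=(p-t)@R; w[d==0]=np.nan
    return w
E
python3 - <<'E'
from h import *
for n in("top","side"):
    c=cal(n); p,d=cams.capture(n); np.savez(f"/tmp/{n}.npz",p=p,d=d); cv2.imwrite(f"pics/{n}0.png",p)
    print(n,(-c[1].T@c[2]).round(3))
print(robot.read_state())
E
```

```text
top [0.444 0.014 1.571]
side [ 0.496 -0.747  0.944]
{'t': 0.1, 'joint_positions': array([ 8.91552794e-01,  3.13401954e-01,  1.49833412e+00, -5.88216629e-05,
        1.33098469e+00, -2.23385758e-01]), 'qd': array([ 0.00186596, -0.00199384, -0.0019057 ,  0.00042753, -0.00036499,
        0.00130291]), 'joint_efforts': array([ 4.03570870e-03, -4.02809286e+01, -2.52643239e+01,  6.96359784e-02,
        3.42186308e-02, -2.21647196e-05]), 'position': array([0.23100907, 0.47121982, 0.2462244 ]), 'ee_rot': array([ 2.25953607e-01,  9.74137900e-01, -5.20034804e-04, -2.20305601e-04]), 'force': array([-0.57268386, -0.34510894, -0.16095687]), 'torque': array([ 0.02762517, -0.02198648,  0.08355459]), 'grasp_force': 0.0, 'finger_gap': 0.08791695491825109}
```

View pics/top0.png

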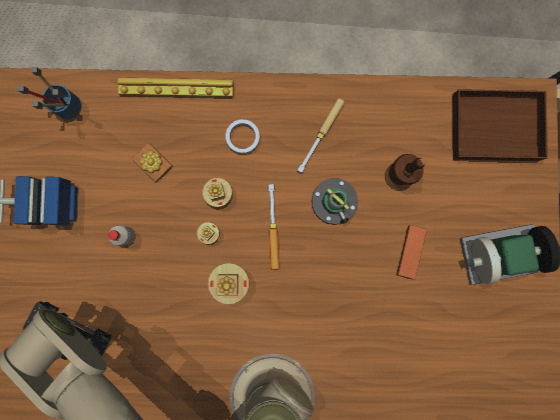

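View pics/side0.png

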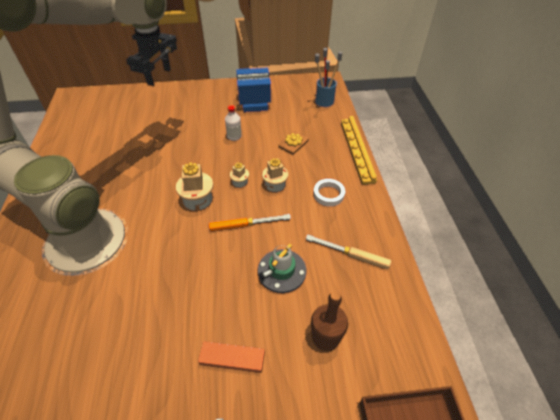

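In the top view, three things could be taken for the fixture: large (228,284), small (207,233) and middle-sized (217,193). I choose the middle one. The stand is at (335,201), with its pins running from about (330,194) to (347,207). Next I'll take one close crop and measure both.

```bash
python3 - <<'E'
from h import *
z=np.load("/tmp/top.npz"); p,d=z["p"],z["d"]; w=world(d,cal("top"))
a=cv2.resize(p[165:220,190:245],(400,400),interpolation=cv2.INTER_CUBIC); b=cv2.resize(p[172:232,305:365],(400,400),interpolation=cv2.INTER_CUBIC)
cv2.imwrite("pics/crop1.png",np.hstack([a,b]))
def fit(m,name):
    P=w[m]; q=np.argwhere(m)
    (u,v),r,_=0,0,0
def show(u0,u1,v0,v1,lo,hi,col=None):
    m=np.zeros(d.shape,bool); m[v0:v1,u0:u1]=1; m&=(w[...,2]>lo)&(w[...,2]<hi)
    if col is not None: m&=col
    P=w[m]; 
    c,r=cv2.minEnclosingCircle(P[:,:2].astype(np.float32)); rc=cv2.minAreaRect(P[:,:2].astype(np.float32)) 
    print(len(P),"mean",P.mean(0).round(4),"circ",np.round(c,4),round(r*2,4),"rect",rc)
    return P
hsv=cv2.cvtColor(p,cv2.COLOR_BGR2HSV).astype(int)
red=((hsv[...,0]<8)|(hsv[...,0]>172))&(hsv[...,1]>150)
for n,(u0,u1,v0,v1) in dict(mid=(195,240,170,215),small=(192,222,218,248),large=(203,254,258,309)).items():
    print(n, "zmax",np.nanmax(w[v0:v1,u0:u1,2])); show(u0,u1,v0,v1,.015,.2); 
print("plate");show(195,240,170,215,.042,.058)
print("blank");show(195,240,170,215,.085,.12)
m=np.zeros(d.shape,bool); m[170:215,195:240]=1; m&=red&(w[...,2]>.03)
n,l,s,c=cv2.connectedComponentsWithStats(m.astype(np.uint8))
for i in range(1,n): print(s[i],w[l==i].mean(0).round(4))
print("foot");show(305,365,172,232,.008,.024)
print("collar");show(305,365,172,232,.04,.056)
print("top");show(305,365,172,232,.097,.108)
print("pins");P=show(305,365,172,232,.08,.094)
y=P[:,:2]-P[:,:2].mean(0);print(np.linalg.svd(y)[2][0])
E
```

```text
mid zmax 0.11457692132799938
670 mean [0.5817 0.1632 0.0656] circ [0.5835 0.1651] 0.0845 rect ((0.5830461382865906, 0.16495829820632935), (0.08103977143764496, 0.08109622448682785), 1.3867433071136475)
small zmax 0.08447025122952707
375 mean [0.4661 0.1886 0.0488] circ [0.4663 0.1903] 0.0634 rect ((0.4664216637611389, 0.18954458832740784), (0.060376767069101334, 0.061390578746795654), 31.526844024658203)
large zmax 0.15627286123713163
1323 mean [0.3276 0.1239 0.0906] circ [0.3257 0.1259] 0.1152 rect ((0.32623785734176636, 0.1269041746854782), (0.11193202435970306, 0.11254773288965225), 1.0436735153198242)
plate
427 mean [0.5821 0.1632 0.0494] circ [0.5835 0.1651] 0.0845 rect ((0.5830461382865906, 0.16495829820632935), (0.08103977143764496, 0.08109622448682785), 1.3867433071136475)
blank
211 mean [0.5827 0.1641 0.0986] circ [0.5831 0.1646] 0.0539 rect ((0.5832807421684265, 0.1646030843257904), (0.03999217227101326, 0.040005601942539215), 16.22878074645996)
[212 180   4   2   7] [0.6161 0.1761 0.0506]
[218 202   4   3   8] [0.5513 0.1564 0.0483]
foot
1081 mean [ 0.5664 -0.174   0.0158] circ [ 0.5494 -0.1853] 0.2051 rect ((0.5615326762199402, -0.17416034638881683), (0.17826364934444427, 0.1574334055185318), 4.1986870765686035)
collar
301 mean [ 0.5597 -0.177   0.0489] circ [ 0.5499 -0.1804] 0.103 rect ((0.5518113970756531, -0.1764734387397766), (0.0703272670507431, 0.09667661041021347), 87.7568130493164)
top
60 mean [ 0.5659 -0.1755  0.1002] circ [ 0.5662 -0.1768] 0.0494 rect ((0.566159725189209, -0.1759839802980423), (0.044042687863111496, 0.046906374394893646), 19.441341400146484)
pins
106 mean [ 0.564  -0.1765  0.0889] circ [ 0.5655 -0.1764] 0.0773 rect ((0.5659578442573547, -0.17740704119205475), (0.06317076086997986, 0.04879534989595413), 81.58733367919922)
[-0.67058924 -0.74182886]
```

View pics/crop1.png

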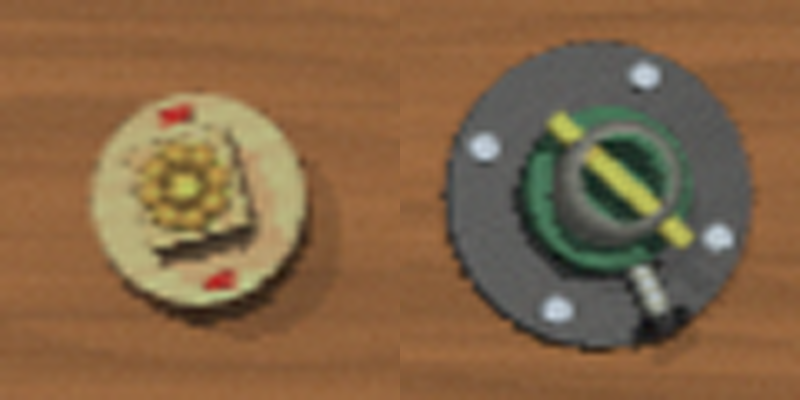

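The crop shows the middle fixture with red marks at crop (175,115) and (220,280). Its axis is at (0.583,0.165) and turned about 16.5°, and its 84 mm plate and 110 mm height match the description. On the stand, the pins run from crop (560,127) to (680,235), about 48° in the world frame. The knob is at (660,325). I'm moving over the fixture now.

{"name": "move_arm", "arguments": {
  "linear": [
    [-0.451,-0.12,0],
    [-0.451,-0.12,0],
    [-0.451,-0.12,0],
    [-0.451,-0.12,0],
    [-0.451,-0.12,0],
    [-0.451,-0.12,0],
    [-0.451,-0.12,0],
    [-0.451,-0.12,0]
  ],
  "dr": [
    [0,0,47.4],
    [0,0,47.4],
    [0,0,47.4],
    [0,0,47.4],
    [0,0,47.4],
    [0,0,47.4],
    [0,0,47.4],
    [0,0,47.4]
  ],
  "claw": [0.088,0.088,0.088,0.088,0.088,0.088,0.088,0.088],
  "squeeze": 30
}}

```text
t: 1.1
position: [0.5849, 0.1626, 0.2458]
ee_rot: [0.599, 0.8, -0.0, -0.0]
force: [0.0, 0.9, -1.1]
finger_gap: 0.0881
grasp_force: 0.0
```

```bash
python3 - <<'E'
from h import *
s=robot.read_state();print(s["t"],s["position"],s["ee_rot"],s["joint_positions"].round(2))
c=cal("wrist");p,d=cams.capture("wrist"); w=world(d,c);np.savez("/tmp/w1.npz",p=p,d=d,w=w)
print((-c[1].T@c[2]).round(3),c[1][2].round(3),c[0][0,0])
cv2.imwrite("pics/w1.png",p)
E
```

```text
1.1 [0.58490368 0.16261622 0.24582269] [ 5.99464581e-01  8.00401088e-01 -4.44677669e-04 -3.40772291e-04] [ 0.08  0.5   1.23 -0.    1.41 -0.21]
[0.561 0.242 0.383] [ 0.088 -0.305 -0.948] 302.94814595313255
```

View pics/w1.png

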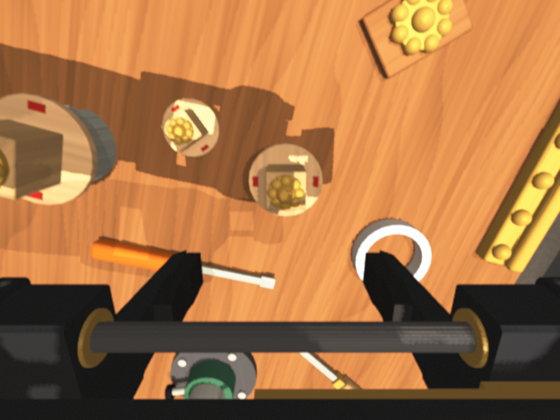

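The wrist view shows the middle fixture at (286,180), its marks at (256,181) and (316,181), and the finger axis running along the image's x axis. Part of the stand shows at (210,385). I'll measure the fixture from this view.

```bash
python3 - <<'E'
from h import *
z=np.load("/tmp/w1.npz"); p,d,w=z["p"],z["d"],z["w"]
m=np.zeros(d.shape,bool); m[135:225,240:332]=1
hsv=cv2.cvtColor(p,cv2.COLOR_BGR2HSV).astype(int)
def rep(n,mm):
    P=w[mm]; c,r=cv2.minEnclosingCircle(P[:,:2].astype(np.float32)); print(n,len(P),P.mean(0).round(4),np.round(c,4),round(2*r,4),[np.round(x,4) for x in cv2.minAreaRect(P[:,:2].astype(np.float32))])
rep("plate",m&(w[...,2]>.044)&(w[...,2]<.055))
rep("blank",m&(w[...,2]>.088)&(w[...,2]<.097)); rep("ros",m&(w[...,2]>.099))
red=m&((hsv[...,0]<8)|(hsv[...,0]>172))&(hsv[...,1]>150)
n,l,s,c=cv2.connectedComponentsWithStats(red.astype(np.uint8)); Q=[]
for i in range(1,n):
    if s[i][4]>8: print(s[i],w[l==i].mean(0).round(4)); Q.append(w[l==i].mean(0))
v=Q[0]-Q[1]; print((Q[0]+Q[1])/2,np.degrees(np.arctan2(v[1],v[0])))
# top-view pins
z=np.load("/tmp/top.npz"); p,d=z["p"],z["d"]; c=cal("top"); w=world(d,c); hsv=cv2.cvtColor(p,cv2.COLOR_BGR2HSV).astype(int)
y=np.zeros(d.shape,bool); y[172:232,305:365]=1; y&=(hsv[...,0]>20)&(hsv[...,0]<36)&(hsv[...,1]>110)&(hsv[...,2]>120)
rep("yellow",y); P=w[y]; print("z",np.percentile(P[:,2],[0,25,50,75,100]).round(3))
u,s,vt=np.linalg.svd(P[:,:2]-P[:,:2].mean(0)); print(np.degrees(np.arctan2(vt[0,1],vt[0,0])), ((P[:,:2]-P[:,:2].mean(0))@vt[0]).min(),((P[:,:2]-P[:,:2].mean(0))@vt[0]).max())
E
```

```text
plate 2371 [0.5829 0.175  0.0497] [0.5854 0.1669] 0.0842 [array([0.5854, 0.1672]), array([0.0827, 0.0829]), np.float64(42.6923)]
blank 657 [0.5839 0.1716 0.0934] [0.5855 0.1673] 0.055 [array([0.5854, 0.1674]), array([0.04  , 0.0396]), np.float64(16.4515)]
ros 807 [0.585  0.1685 0.1034] [0.5854 0.1671] 0.0356 [array([0.5854, 0.1674]), array([0.0335, 0.0333]), np.float64(83.4888)]
[253 177   5   9  45] [0.5534 0.1574 0.0506]
[313 177   5  10  44] [0.6187 0.1759 0.0504]
[0.58605287 0.16664829 0.05047596] -164.1038870023049
yellow 61 [ 0.5656 -0.1768  0.0882] [ 0.5668 -0.1762] 0.0751 [array([ 0.5664, -0.1759]), array([0.0749, 0.0089]), np.float64(47.656)]
z [0.081 0.086 0.088 0.091 0.096]
-132.58568749791283 -0.038667919484411874 0.03622233761679364
```

{"name": "move_arm", "arguments": {
  "linear": [
    [0.0016,0.0028,0.05],
    [0.0016,0.0028,0.1],
    [0.0016,0.0028,0.11],
    [0.0016,0.0028,0.11]
  ],
  "dr": [
    [0,0,0],
    [0,0,0],
    [0,0,0],
    [0,0,0]
  ],
  "claw": [0.088,0.088,0.088,0.088]
}}

```text
t: 1.65
position: [0.5858, 0.1677, 0.1377]
ee_rot: [0.598, 0.801, 0.0, 0.0]
force: [0.3, -0.1, 0.3]
finger_gap: 0.0879
grasp_force: 0.0
```

{"name": "move_arm", "arguments": {
  "linear": [
    [0,0,0.04],
    [0,0,0.066],
    [0,0,0.074],
    [0,0,0.074],
    [0,0,0.074],
    [0,0,0.074],
    [0,0,0.074],
    [0,0,0.074]
  ],
  "dr": [
    [0,0,0],
    [0,0,0],
    [0,0,0],
    [0,0,0],
    [0,0,0],
    [0,0,0],
    [0,0,0],
    [0,0,0]
  ],
  "claw": [0.088,0.088,0.088,0.03,0.03,0.03,0.03,0.03],
  "squeeze": 25
}}

```text
t: 2.65
position: [0.5856, 0.1675, 0.0629]
ee_rot: [0.598, 0.801, 0.0, 0.0]
force: [4.8, 2.4, 2.0]
finger_gap: 0.0401
grasp_force: 2.0
```

{"name": "move_arm", "arguments": {
  "linear": [
    [0,0,0],
    [0,0,0],
    [0,0,-0.03],
    [0,0,-0.09],
    [0,0,-0.15],
    [0,0,-0.17],
    [0,0,-0.17],
    [0,0,-0.17]
  ],
  "dr": [
    [0,0,0],
    [0,0,0],
    [0,0,0],
    [0,0,0],
    [0,0,0],
    [0,0,0],
    [0,0,0],
    [0,0,0]
  ],
  "claw": [0.03,0.03,0.03,0.03,0.03,0.03,0.03,0.03],
  "squeeze": 40
}}

```text
t: 3.65
position: [0.5848, 0.1674, 0.2306]
ee_rot: [0.598, 0.801, -0.001, -0.001]
force: [-0.4, -0.1, -4.1]
finger_gap: 0.0393
grasp_force: 40.0
```

{"name": "move_arm", "arguments": {
  "linear": [
    [-0.045,-0.007,-0.05],
    [-0.105,-0.016,-0.05],
    [-0.165,-0.0256,-0.05],
    [-0.225,-0.035,-0.05],
    [-0.285,-0.044,-0.05],
    [-0.345,-0.0535,-0.05],
    [-0.395,-0.061,-0.05],
    [-0.41,-0.0636,-0.05]
  ],
  "dr": [
    [0,0,-4],
    [0,0,-8],
    [0,0,-12],
    [0,0,-16],
    [0,0,-21],
    [0,0,-26],
    [0,0,-30],
    [0,0,-31.3]
  ],
  "claw": [0.03,0.03,0.03,0.03,0.03,0.03,0.03,0.03]
}}

```text
t: 4.65
position: [0.6402, -0.2469, 0.2794]
ee_rot: [0.361, 0.933, 0.0, -0.002]
force: [-1.3, 0.1, -3.9]
finger_gap: 0.0398
grasp_force: 40.0
```

{"name": "move_arm", "arguments": {
  "linear": [
    [0,0,0],
    [0,0,0],
    [0,0,0]
  ],
  "dr": [
    [0,0,0],
    [0,0,0],
    [0,0,0]
  ],
  "claw": [0.03,0.03,0.03]
}}

```text
t: 5.03
position: [0.641, -0.2426, 0.2827]
ee_rot: [0.36, 0.933, 0.0, -0.0]
force: [0.1, 0.6, -3.3]
finger_gap: 0.04
grasp_force: 40.0
```

```bash
python3 - <<'E'
from h import *
s=robot.read_state();print(s["t"],s["position"],s["ee_rot"],s["force"],s["joint_positions"].round(2))
c=cal("wrist");p,d=cams.capture("wrist"); w=world(d,c);np.savez("/tmp/w2.npz",p=p,d=d,w=w)
cv2.imwrite("pics/w2.png",p)
E
```

```text
5.025 [ 0.64095596 -0.24256777  0.28269349] [ 3.59625263e-01  9.33096807e-01  5.37831380e-05 -1.24497675e-04] [ 0.11257977  0.59085396 -3.29517123] [-0.53  0.68  0.84  0.    1.62 -1.37]
```

View pics/w2.png

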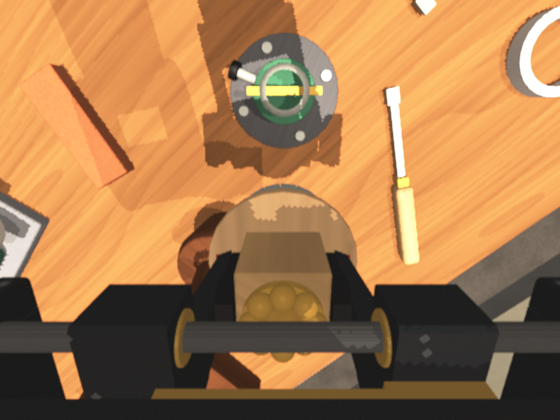

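The wrist view shows the stand at (284,90) with its pins from (247,91) to (323,91), already nearly parallel to the finger axis. The held fixture is upright at (283,250). I'll measure both in the same picture.

```bash
python3 - <<'E'
from h import *
from scipy.optimize import least_squares
from scipy.spatial.transform import Rotation as Ro
z=np.load("/tmp/w2.npz"); p,d,w=z["p"],z["d"],z["w"]
s=robot.read_state(); T=np.array(s["position"]); R=Ro.from_quat(s["ee_rot"]).as_matrix()
print("tool y ang",np.degrees(np.arctan2(R[1,1],R[0,1])))
hsv=cv2.cvtColor(p,cv2.COLOR_BGR2HSV).astype(int)
m=np.zeros(d.shape,bool); m[30:150,225:345]=1
def rep(n,mm):
    P=w[mm]; c,r=cv2.minEnclosingCircle(P[:,:2].astype(np.float32)); rc=cv2.minAreaRect(P[:,:2].astype(np.float32)); print(n,len(P),P.mean(0).round(4),np.round(c,4),round(2*r,4),[np.round(x,4) for x in rc])
def circ(P): 
    f=least_squares(lambda q:np.hypot(P[:,0]-q[0],P[:,1]-q[1])-q[2],[*P[:,:2].mean(0),.03],loss="soft_l1",f_scale=.001); return f.x.round(4)
y=m&(hsv[...,0]>18)&(hsv[...,0]<36)&(hsv[...,1]>110)&(hsv[...,2]>90)&(w[...,2]>.07); rep("pins",y)
P=w[y]; vt=np.linalg.svd(P[:,:2]-P[:,:2].mean(0))[2][0]; print("pin ang",np.degrees(np.arctan2(vt[1],vt[0])),np.percentile(P[:,2],[5,50,95]).round(4))
rep("posttop",m&(w[...,2]>.096)&(w[...,2]<.11)); 
f=m&(w[...,2]>.008)&(w[...,2]<.022); P=w[f]; 
con=max(cv2.findContours((m&(w[...,2]>.009)&(w[...,2]<.024)).astype(np.uint8),cv2.RETR_EXTERNAL,cv2.CHAIN_APPROX_NONE)[0],key=len)[:,0]
Q=w[con[:,1],con[:,0]]; Q=Q[(Q[:,2]<.022)]; print("foot circle",circ(Q))
# held: in tool frame
h=np.zeros(d.shape,bool); h[180:340,205:360]=1
L=(w-T)@R
for n,lo,hi in(("plate",-.014+0.0,-.008+.03),):
    pass
zz=L[...,2][h]; print("hist",np.histogram(zz[(zz>-.06)&(zz<.08)],bins=14,range=(-.06,.08)))
pl=h&(np.abs(L[...,2]-.013)<.005)&(np.hypot(L[...,0],L[...,1])<.055)
con=max(cv2.findContours(pl.astype(np.uint8),cv2.RETR_EXTERNAL,cv2.CHAIN_APPROX_NONE)[0],key=len)[:,0]
Q=L[con[:,1],con[:,0]]; Q=Q[np.hypot(Q[:,0],Q[:,1])>.036]; print("plate rim tool",circ(Q),len(Q),Q[:,2].mean())
bt=h&(np.abs(L[...,2]+.031)<.004); print("blank top x range",np.nanpercentile(L[...,0][bt],[1,99]),np.nanpercentile(L[...,1][bt],[1,99]))
E
```

```text
tool y ang 47.843052084518284
pins 468 [ 0.5655 -0.1788  0.0885] [ 0.5699 -0.1767] 0.0764 [array([ 0.5685, -0.1754]), array([0.0761, 0.0077]), np.float64(47.9686)]
pin ang 47.92850121309666 [0.0857 0.0886 0.0901]
posttop 594 [ 0.5687 -0.1756  0.0988] [ 0.5683 -0.1752] 0.0486 [array([ 0.5684, -0.175 ]), array([0.0467, 0.0474]), np.float64(19.1645)]
foot circle [ 0.57   -0.1747  0.0647]
hist (array([   0, 1017, 4801, 2355, 1552, 1208,  902, 5895,   12,    0,    8,
        174,   70,    0]), array([-0.06, -0.05, -0.04, -0.03, -0.02, -0.01,  0.  ,  0.01,  0.02,
        0.03,  0.04,  0.05,  0.06,  0.07,  0.08]))
plate rim tool [ 0.0012 -0.      0.0408] 249 0.01531086925453371
blank top x range [-0.00064112  0.02045381] [-0.03056056  0.0301087 ]
```

Stand axis is at (0.5685,−0.1753) and the pins are at 48.0°, against 47.8° for the tool. This agrees with the top view once its 2 mm bias is removed. Moving over the post.

{"name": "move_arm", "arguments": {
  "linear": [
    [0.05,0.0006,0],
    [0.0989,0.0012,0.01],
    [0.0989,0.0012,0.05],
    [0.0989,0.0012,0.085],
    [0.0989,0.0012,0.098],
    [0.0989,0.0012,0.098],
    [0.0989,0.0012,0.098]
  ],
  "dr": [
    [0,0,0],
    [0,0,0],
    [0,0,0],
    [0,0,0],
    [0,0,0],
    [0,0,0],
    [0,0,0]
  ],
  "claw": [0.03,0.03,0.03,0.03,0.03,0.03,0.03]
}}

```text
t: 5.95
position: [0.569, -0.1767, 0.1863]
ee_rot: [0.36, 0.933, -0.0, 0.001]
force: [-1.0, -0.2, -4.0]
finger_gap: 0.0398
grasp_force: 40.0
```

```bash
cat > st.py <<'E'
from h import *
s=robot.read_state();print(s["t"],s["position"].round(4),s["ee_rot"].round(4),s["force"].round(1),s["torque"].round(2),s["finger_gap"])
E
python3 st.py
```

```text
5.95 [ 0.569  -0.1767  0.1863] [ 3.601e-01  9.329e-01 -2.000e-04  1.300e-03] [-1.  -0.2 -4. ] [-0.06  0.05 -0.02] 0.03978404998993028
```

{"name": "move_arm", "arguments": {
  "linear": [
    [0,0,0],
    [0,0,0],
    [0,0,0.006],
    [0,0,0.012],
    [0,0,0.016],
    [0,0,0.019],
    [0,0,0.022],
    [0,0,0.022]
  ],
  "dr": [
    [0,0,0],
    [0,0,0],
    [0,0,0],
    [0,0,0],
    [0,0,0],
    [0,0,0],
    [0,0,0],
    [0,0,0]
  ],
  "claw": [0.03,0.03,0.03,0.03,0.03,0.03,0.03,0.03]
}}

```text
t: 6.95
position: [0.5683, -0.1764, 0.1625]
ee_rot: [0.36, 0.933, 0.0, -0.0]
force: [0.6, 0.2, -4.6]
finger_gap: 0.0396
grasp_force: 40.0
```

```bash
python3 st.py
```

```text
6.95 [ 0.5683 -0.1764  0.1625] [ 3.601e-01  9.329e-01  0.000e+00 -2.000e-04] [ 0.6  0.2 -4.6] [-0.04  0.06  0.02] 0.03958039894785683
```

{"name": "move_arm", "arguments": {
  "linear": [
    [0.0006,0.0009,0],
    [0.0006,0.0009,0.002],
    [0.0006,0.0009,0.004],
    [0.0006,0.0009,0.006],
    [0.0006,0.0009,0.007],
    [0.0006,0.0009,0.007]
  ],
  "dr": [
    [0,0,0],
    [0,0,0],
    [0,0,0],
    [0,0,0],
    [0,0,0],
    [0,0,0]
  ],
  "claw": [0.03,0.03,0.03,0.03,0.03,0.03]
}}

```text
t: 7.7
position: [0.5685, -0.1753, 0.1557]
ee_rot: [0.36, 0.933, -0.0, -0.0]
force: [0.2, -0.3, -3.9]
finger_gap: 0.0398
grasp_force: 40.0
```

```bash
python3 st.py
```

```text
7.7 [ 0.5685 -0.1753  0.1557] [ 3.601e-01  9.329e-01 -0.000e+00 -1.000e-04] [ 0.2 -0.3 -3.9] [ 0.03 -0.01 -0.  ] 0.03978366089093055
```

No contact yet. Next is past the top of the pins at TCP 0.152, in small steps.

{"name": "move_arm", "arguments": {
  "linear": [
    [0,0,0.0015],
    [0,0,0.003],
    [0,0,0.0045],
    [0,0,0.006],
    [0,0,0.006]
  ],
  "dr": [
    [0,0,0],
    [0,0,0],
    [0,0,0],
    [0,0,0],
    [0,0,0]
  ],
  "claw": [0.03,0.03,0.03,0.03,0.03]
}}

```text
t: 8.32
position: [0.5685, -0.1753, 0.1496]
ee_rot: [0.36, 0.933, 0.0, -0.0]
force: [0.3, 0.5, -3.6]
finger_gap: 0.0396
grasp_force: 40.0
```

```bash
python3 st.py
```

```text
8.325 [ 0.5685 -0.1753  0.1496] [ 3.601e-01  9.329e-01  0.000e+00 -1.000e-04] [ 0.3  0.5 -3.6] [-0.01  0.01  0.01] 0.03957139007079504
```

{"name": "move_arm", "arguments": {
  "linear": [
    [0,0,0.0015],
    [0,0,0.003],
    [0,0,0.0045],
    [0,0,0.006],
    [0,0,0.0075],
    [0,0,0.009],
    [0,0,0.0105],
    [0,0,0.0105]
  ],
  "dr": [
    [0,0,0],
    [0,0,0],
    [0,0,0],
    [0,0,0],
    [0,0,0],
    [0,0,0],
    [0,0,0],
    [0,0,0]
  ],
  "claw": [0.03,0.03,0.03,0.03,0.03,0.03,0.03,0.03]
}}

```text
t: 9.32
position: [0.5685, -0.1753, 0.1391]
ee_rot: [0.36, 0.933, 0.0, -0.0]
force: [0.3, 0.5, -3.9]
finger_gap: 0.0398
grasp_force: 40.0
```

```bash
python3 st.py
```

```text
9.325 [ 0.5685 -0.1753  0.1391] [ 3.601e-01  9.329e-01  0.000e+00 -1.000e-04] [ 0.3  0.5 -3.9] [-0.04  0.03 -0.06] 0.039804001432360306
```

{"name": "move_arm", "arguments": {
  "linear": [
    [0,0,0.001],
    [0,0,0.002],
    [0,0,0.003],
    [0,0,0.0035],
    [0,0,0.004],
    [0,0,0.0043]
  ],
  "dr": [
    [0,0,0],
    [0,0,0],
    [0,0,0],
    [0,0,0],
    [0,0,0],
    [0,0,0]
  ],
  "claw": [0.03,0.03,0.03,0.03,0.03,0.03]
}}

```text
t: 10.07
position: [0.5686, -0.1753, 0.1349]
ee_rot: [0.36, 0.933, -0.0, 0.0]
force: [0.1, -0.2, -3.8]
finger_gap: 0.0396
grasp_force: 40.0
```

```bash
python3 st.py
```

```text
10.075 [ 0.5686 -0.1753  0.1349] [ 0.3601  0.9329 -0.      0.    ] [ 0.1 -0.2 -3.8] [-0.02 -0.02 -0.03] 0.03957597140532721
```

{"name": "move_arm", "arguments": {
  "linear": [
    [0,0,-0.0006],
    [0,0,-0.0006],
    [0,0,-0.0006],
    [0,0,-0.0006],
    [0,0,-0.0006],
    [0,0,-0.0006],
    [0,0,-0.0006]
  ],
  "dr": [
    [0,0,0],
    [0,0,2],
    [0,0,5],
    [0,0,9],
    [0,0,13],
    [0,0,16],
    [0,0,16]
  ],
  "claw": [0.03,0.03,0.03,0.03,0.03,0.03,0.03]
}}

```text
t: 10.95
position: [0.5686, -0.1753, 0.1355]
ee_rot: [0.487, 0.874, -0.0, 0.0]
force: [0.6, 0.5, -3.5]
finger_gap: 0.0396
grasp_force: 40.0
```

```bash
python3 st.py
```

```text
10.95 [ 0.5686 -0.1753  0.1355] [ 0.4867  0.8736 -0.      0.    ] [ 0.6  0.5 -3.5] [ 0.   -0.02 -0.04] 0.0396178724815009
```

{"name": "move_arm", "arguments": {
  "linear": [
    [0,0,0],
    [0,0,0],
    [0,0,0],
    [0,0,0],
    [0,0,0],
    [0,0,0],
    [0,0,0],
    [0,0,0]
  ],
  "dr": [
    [0,0,4],
    [0,0,8],
    [0,0,12],
    [0,0,16],
    [0,0,20],
    [0,0,24],
    [0,0,27],
    [0,0,29]
  ],
  "claw": [0.03,0.03,0.03,0.03,0.03,0.03,0.03,0.03]
}}

```text
t: 11.95
position: [0.5685, -0.1753, 0.1355]
ee_rot: [0.69, 0.724, -0.0, -0.0]
force: [0.4, -0.4, -3.9]
finger_gap: 0.0394
grasp_force: 40.0
```

```bash
python3 st.py
```

```text
11.95 [ 0.5685 -0.1753  0.1355] [ 0.69    0.7238 -0.     -0.    ] [ 0.4 -0.4 -3.9] [-0.06  0.1   0.03] 0.03936324350069327
```

{"name": "move_arm", "arguments": {
  "linear": [
    [0,0,0],
    [0,0,0.001],
    [0,0,0.002],
    [0,0,0.003],
    [0,0,0.004],
    [0,0,0.005],
    [0,0,0.006],
    [0,0,0.006]
  ],
  "dr": [
    [0,0,0],
    [0,0,0],
    [0,0,0],
    [0,0,0],
    [0,0,0],
    [0,0,0],
    [0,0,0],
    [0,0,0]
  ],
  "claw": [0.03,0.03,0.03,0.03,0.03,0.03,0.03,0.03]
}}

```text
t: 12.95
position: [0.5685, -0.1753, 0.1294]
ee_rot: [0.69, 0.724, -0.0, -0.0]
force: [-0.1, -0.6, -3.5]
finger_gap: 0.0396
grasp_force: 40.0
```

```bash
python3 st.py
```

```text
12.95 [ 0.5685 -0.1753  0.1294] [ 0.6897  0.7241 -0.     -0.    ] [-0.1 -0.6 -3.5] [-0.05  0.08 -0.02] 0.03958129320188905
```

In the notches with no contact force. Lowering the last bit until it touches.

{"name": "move_arm", "arguments": {
  "linear": [
    [0,0,0.0007],
    [0,0,0.0014],
    [0,0,0.002],
    [0,0,0.0023]
  ],
  "dr": [
    [0,0,0],
    [0,0,0],
    [0,0,0],
    [0,0,0]
  ],
  "claw": [0.03,0.03,0.03,0.03]
}}

```text
t: 13.45
position: [0.5685, -0.1753, 0.1272]
ee_rot: [0.69, 0.724, 0.0, -0.0]
force: [0.0, 0.9, -3.8]
finger_gap: 0.0397
grasp_force: 40.0
```

```bash
python3 st.py
```

```text
13.45 [ 0.5685 -0.1753  0.1272] [ 0.6897  0.7241  0.     -0.    ] [ 0.   0.9 -3.8] [-0.06  0.03  0.01] 0.03973128818429436
```

{"name": "move_arm", "arguments": {
  "linear": [
    [0,0,0.0004],
    [0,0,0.0004],
    [0,0,0.0004],
    [0,0,0.0004],
    [0,0,0.0004],
    [0,0,0.0004],
    [0,0,0.0004]
  ],
  "dr": [
    [0,0,0],
    [0,0,0],
    [0,0,0],
    [0,0,0],
    [0,0,0],
    [0,0,0],
    [0,0,0]
  ],
  "claw": [0.03,0.042,0.048,0.06,0.075,0.085,0.085]
}}

```text
t: 14.32
position: [0.5686, -0.1753, 0.1268]
ee_rot: [0.69, 0.724, -0.0, 0.0]
force: [0.1, 0.4, 0.3]
finger_gap: 0.0845
grasp_force: 0.0
```

```bash
python3 st.py
```

```text
14.325 [ 0.5686 -0.1753  0.1268] [ 0.6897  0.7241 -0.      0.    ] [0.1 0.4 0.3] [-0.07  0.06 -0.02] 0.08450411373036297
```

{"name": "move_arm", "arguments": {
  "linear": [
    [0,0,-0.02],
    [0,0,-0.06],
    [0,0,-0.1],
    [0,0,-0.14],
    [-0.03,0,-0.15],
    [-0.03,0,-0.15],
    [-0.03,0,-0.15]
  ],
  "dr": [
    [0,0,0],
    [0,0,0],
    [0,0,0],
    [0,0,0],
    [0,0,0],
    [0,0,0],
    [0,0,0]
  ],
  "claw": [0.085,0.085,0.085,0.085,0.085,0.085,0.085]
}}

```text
t: 15.2
position: [0.5698, -0.2047, 0.2761]
ee_rot: [0.69, 0.724, -0.0, -0.001]
force: [-0.7, -0.1, 0.6]
finger_gap: 0.0853
grasp_force: 0.0
```

```bash
python3 - <<'E'
from h import *
c=cal("wrist");p,d=cams.capture("wrist"); w=world(d,c); cv2.imwrite("pics/w3.png",p)
r=np.hypot(w[...,0]-.5685,w[...,1]+.1753)
pl=(r<.055)&(w[...,2]>.09)&(w[...,2]<.124); P=w[pl]
print("plate",len(P),np.median(P[:,2]),cv2.minEnclosingCircle(P[:,:2].astype(np.float32)))
A=np.c_[P[:,:2],np.ones(len(P))]; print("tilt",np.linalg.lstsq(A,P[:,2],rcond=None)[0])
b=(r<.035)&(w[...,2]>.15)&(w[...,2]<.164);print("blank top",np.median(w[b][:,2]),cv2.minAreaRect(w[b][:,:2].astype(np.float32)))
print("max",np.nanmax(w[...,2][r<.03]))
E
python3 st.py
```

```text
plate 3133 0.11363132862390747 ((0.5679787397384644, -0.1758556067943573), 0.042153071612119675)
tilt [-6.20826146e-05  3.56027493e-04  1.13794002e-01]
blank top 0.15778654347259002 ((0.5679548382759094, -0.1755998730659485), (0.04017069190740585, 0.0400412417948246), 2.8600716590881348)
max 0.37046308481507584
15.25 [ 0.5698 -0.2045  0.2761] [ 6.896e-01  7.242e-01 -1.000e-04 -7.000e-04] [ 0.3  0.4 -0. ] [-0.11  0.09 -0.  ] 0.08494665062827664
```

View pics/w3.png

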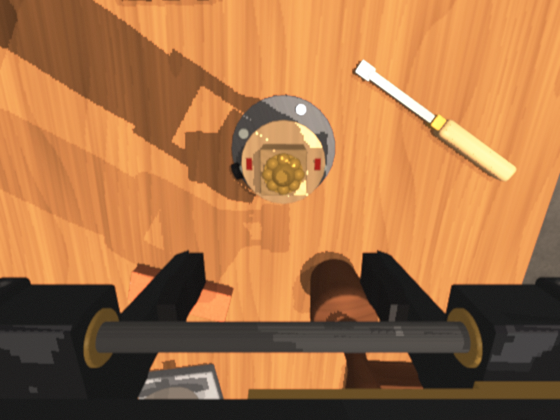

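The last view shows the fixture level on the stand at (284,165). Its plate top is at 0.1137, against 0.114 when fully home. It is centred, at 2.9°, and the gripper is clear. Handing in.

```bash
python3 -c "
from h import *
print(finish_job())"
```

```text
the job is handed in; nothing more can be done
None
```

The fixture is locked fully home and upright on the stand, the gripper is clear of it, and the job is handed in; the hand-in returned no verdict.

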